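# Index the rotary fixture to its next hole

### The job

On the bench a rotary fixture carries a clamped piece of window profile and is locked by a spring index plunger at the end of its index arm. Pull the black knob up, turn the fixture anticlockwise (seen from above) to the next hole, and let the pin drop fully home there so that it is locked again. Feel for the hole gently: do not force the pin sideways against the metal, and leave the other things on the bench where they are.

Things in the scene. Friction and masses are not known exactly. Their poses are not given: they have to be found in the camera images.
- axis (a point): Point on the vertical turning axis of the fixture, at the centre of the top of the round blue stage (150 mm across), 36 mm above the bench. A white hollow profile 130 mm long is clamped on the stage, on the side away from the index arm; with its clamps it rises to 92 mm above the bench.
- base: Fixed round grey base plate, 300 mm across, 12 mm thick, flat on the bench; place and yaw differ each time. Origin under its centre, on the turning axis; x points at the starting hole. Flat curved strips on it, tops level 30 mm above the bench, hold the index holes: 13 mm wide, 18 mm deep, 120 mm from the axis.
- arm (a point): Point on top of the index arm, on its middle line, 85 mm from the turning axis, 46 mm above the bench. The arm is a flat dark steel bar, 34 mm wide, that runs outwards from the blue stage over the strips and ends 150 mm from the axis. x of this point points outwards along the arm, z up.
- knob (a point): Centre of the black plunger knob: upright, round, 30 mm across, 28 mm tall, 120 mm from the turning axis. With the pin home its underside is 56 mm, this point 70 mm, its top 84 mm above the bench; a brass bush 18 mm across stands between arm and knob. It slides up and down in the arm and cannot spin. x points away from the axis, z up.
- pin: Steel locking pin under the knob, moving with it: 10 mm across, flat tip with its edge rounded by 1.5 mm. Origin on the pin's axis, at bench height when the pin is home; the tip is 18 mm above the origin. Pushing it sideways against the metal with more than 18 N damages it; sliding along the strips needs only about 2 to 6 N sideways at the knob.
- plunger (a joint): Lift of knob and pin in m: 0 = fully home in a hole, 0.011 to 0.012 = tip resting on the strips beside a hole, 0.018 = upper stop. Above 0.012 the pin is free to swing. A spring pushes it down with about 5 N at 0, rising to 11 N at 0.018; a released pin resting on the strips drops by itself when it comes over a hole.
- stage (a joint): Angle of the fixture in rad, growing anticlockwise seen from above; about 0 at the start. The next hole is in an adjustable strip: 0.55 to 0.9 rad beyond the starting hole, exact place not measured, to be felt or seen. Another, unwanted hole follows 0.42 rad after it. Stops at -0.1 and 1.45. Bearing friction 0.2 N m: it stays where left.
- spray: Bystander: plain metal spray can 52 mm across, 150 mm tall. Origin at the centre of its underside.
- driver: Bystander: screwdriver with a black handle, lying on the bench. Origin under its middle.
- offcut: Bystander: white U-shaped offcut of window profile, 40 by 90 by 36 mm. Origin at the centre of its underside.

How it is judged (in metres and radians):
On the way, in this order (a step that is already met when the one before it is completed fails the run):
1. the plunger is pulled until its pin is clear of the hole (value of joint plunger above 0.0118 m and value of joint stage below 0.3 rad), for 0.1 s.
2. the fixture is turned anticlockwise with the pin out (value of joint stage above 0.3 rad and value of joint plunger above 0.009 m), for 0.05 s.
3. the pin has dropped home in the next hole (value of joint plunger below 0.002 m and value of joint stage between 0.5 and 0.935 rad), for 0.2 s.
At the end, for the whole second after the job is handed in: The pin is fully home (within 2 mm) in the next hole anticlockwise, which is somewhere from 0.55 to 0.9 rad beyond the start (0.5 < angle < 0.935 rad), and the fixture is at rest (all of step 3 and velocity of joint stage between -0.02 and 0.02 rad/s); the robot touches nothing.
It fails at once if the pin is forced: more than 18 N on it from the metal around it (contact force between pin and anything else above 18 N).
It fails at once if a bystander is moved by more than 20 mm (distance of any of spray, driver, offcut from where it was at the start of the episode above 0.02 m).
It also fails if it takes over 58 s, if anything falls off the work surface, if the arm or the gripper's body presses on something with over 40 N, if the wrist force passes 120 N, or if a joint passes its speed limit or range.

### The arm

A 7-joint arm with a two-finger parallel gripper is mounted at the origin on the work surface. World frame = base frame: x ahead of the robot, y to its left, z up, the work surface at z = 0. Lengths are in m, angles in degrees, forces in N, time in s.
With the tool pointing down it reaches from about 0.35 to 0.775 m from the base axis. Payload 3.1 kg.
Tool frame: the origin (TCP) lies on the centre line of the jaws, within the pads' length; the fingertips stand 17 mm ahead of it and the grasp point (between the pads) lies 2 mm behind it (robot.tip_reach is the distance from the TCP to the fingertips, in m); z points along the fingers, y is the line along which they close (so a half turn about z gives the same grasp; the last joint's range is limited). The gripper opens to 85 mm and grips with 20 to 120 N. Pads are 22 mm wide; open, the fingers measure 114 mm over their backs; the gripper's body (76 mm by 85 mm) begins 54 mm behind the grasp point. The pads swing forward as they close: fully open they stand 13 mm farther back than shut.
Start: joints at [66.538, 17.813, 0.802, 86.603, -0.252, 75.585, -1.558], TCP at [0.198, -0.513, 0.248] pointing down, gripper open.
Joint ranges: [-154.91, 154.91], [-16.99, 109.72], [-72.82, 74.43], [7.12, 147.25], [-82.49, 262.49], [11.32, 116.49], [-174.64, 174.64]. Speed limits (degrees/s): [159.86, 159.86, 180, 180, 180, 180, 180].

### API

Orientations are given as [roll, pitch, yaw] about the fixed x, y, z axes, in that order (R = Rz(yaw) Ry(pitch) Rx(roll)).
In Python, from station import robot, fingers, vision, workorder, recognise gives the robot as it stands. Calls block until the motion is done:
- robot.move_to(position, orientation): joint-space move of the TCP to a pose.
- robot.line_to(position, orientation=None, velocity=0.15, f_stop=None): straight line of the TCP; orientation=None keeps the orientation; velocity is the mean speed in m/s. With f_stop (N) it stops when the force on the tool has changed by that much, and returns True; else False.
- robot.move_j(angles): joint-space move.
- fingers.gripper_to(opening, force=None): opening from 0.0 (shut) to 1.0 (fully open); force is the grip in N (None keeps the last); returns when the fingers have stopped.
- robot.pause(seconds).
- robot.inverse_kinematics(position, orientation): joint angles nearest the present ones, or None.
- vision.grab_frame(name): name is "side" or "top" or "wrist"; returns the picture (400x640x3 uint8, red, green, blue); there is no depth.
- vision.calibration(name): a dict with "mtx" (3x3 intrinsics, pixels), "k1" (the pictures are not rectified: a ray, as slopes to the right and down, at radius r is drawn at 1 + k1 r^2 times it, then the intrinsics apply), "extrinsics" (4x4, takes a point from world to camera coordinates); the wrist camera has in their place "T_tool_cam" (4x4, takes a point from camera to tool coordinates, whose origin is the TCP and whose axes are the flange's). Camera axes: x right, y up, looking along -z (the intrinsics and any distortion apply to the point x, -y, -z); pixel columns grow to the right and rows downward; lengths in m; the calibration is good to about 2 mm. A picture is of the moment at which its call begins: read the wrist's pose just before it. calibration takes no time and is no camera call.
A pose or a line that the arm cannot do raises robot.PlanningError and nothing moves.
- workorder.close_job(): hands the job in; it is judged then, once.
Trained networks look in the newest picture that a camera, given by its name, has taken for a name from the list of things; names that differ only in an ending like _2 or _b are one class to them, and where a whole thing is asked for, a point or a joint stands for the part that bears it (a point fixed in the world has none). Each returns a list of dicts, best first, with "p" (0 to 1); they miss things now and then, are a little off and sometimes report something else, mostly with a low value. They report only what shows in the picture. A call takes as long as a camera call.
- recognise(label, camera): "rect" ([centre column, centre row, width, height] in pixels, round what is visible of it).
Readings, each from a call of its own:
- robot.current_time_s(): time.
- robot.current_joint_positions(): joint angles.
- robot.current_dq(): joint speeds.
- robot.current_joint_torque(): joint torques, N m.
- robot.current_tool_pos(): TCP position.
- robot.current_eef_rot(): TCP orientation.
- robot.current_contact_force(): force on the tool from outside, world axes, zero at the start.
- robot.current_torque(): the same for the moment, N m.
- robot.current_finger_gap(): opening from 0.0 (shut) to 1.0 (fully open).
- robot.current_gripper_force(): force on a finger pad.
Only numpy, scipy, OpenCV 4.12 (cv2) and the standard library are available. Lean on these libraries where they do the work, as an engineer would, in place of code of your own. Each camera call takes 0.05 s, during which the arm holds its last target. There are 200 camera calls.

## Working session

There is one attempt and no reset: what is moved stays moved. The work goes in short steps, each a Python script; the robot and the scene stay as the last script left them, time stands still between calls to the robot, and variables do not carry over. Pictures are saved under pics/ and viewed, at most 10 in all, crops included, and the job is handed in when it is done.

```bash
ls; mkdir -p pics
cat > h.py <<'E'
import numpy as np, cv2
from station import robot, fingers, vision, workorder, recognise
from scipy.spatial.transform import Rotation as R
def ray(name,u,v,Tt=None):
    c=vision.calibration(name);K=np.array(c["mtx"]);k=c["k1"]
    d=np.array([(u-K[0,2])/K[0,0],(v-K[1,2])/K[1,1]]);s=d.copy()
    for _ in range(20): s=d/(1+k*(s@s))
    r=np.array([s[0],-s[1],-1.])
    if name=="wrist": T=Tt@np.array(c["T_tool_cam"])
    else: T=np.linalg.inv(np.array(c["extrinsics"]))
    return T[:3,3],T[:3,:3]@r
def at_z(name,u,v,z,Tt=None):
    o,d=ray(name,u,v,Tt); return o+d*(z-o[2])/d[2]
def tool():
    T=np.eye(4);T[:3,3]=robot.current_tool_pos();T[:3,:3]=R.from_euler('xyz',robot.current_eef_rot(),degrees=True).as_matrix();return T
def save(im,n): cv2.imwrite('pics/'+n,cv2.cvtColor(im,cv2.COLOR_RGB2BGR))
E
python3 - <<'E'
from h import *
print(robot.current_tool_pos(),robot.current_eef_rot(),robot.current_time_s())
ims=[]
for n in("top","side"):
    im=vision.grab_frame(n); ims.append(im); save(im,n+'0.png')
    for l in("knob","axis","arm","base","spray","driver","offcut"):
        for r in recognise(l,n)[:2]: print(n,l,round(r["p"],2),np.round(r["rect"]), np.round(at_z(n,*r["rect"][:2],{"knob":.07,"arm":.046,"base":.012}.get(l,0)),3))
E
```

```text
pics
[ 0.19754045 -0.51256485  0.24722801] [-1.79865527e+02  3.97920611e-03  2.10765283e+01] 0.0
top axis 0.75 [311. 224. 118. 115.] [0.553 0.051 0.   ]
top arm 0.65 [310. 213.  66.  79.] [0.576 0.052 0.046]
top base 0.9 [311. 226. 114. 113.] [0.547 0.052 0.012]
top spray 0.78 [219. 225.  36.  26.] [0.554 0.296 0.   ]
top driver 0.98 [399. 201.  23.  52.] [ 0.612 -0.185  0.   ]
top offcut 0.86 [247. 151.  39.  23.] [0.757 0.226 0.   ]
top offcut 0.64 [311. 227. 114. 115.] [0.546 0.051 0.   ]
side knob 0.42 [334. 179.  12.  15.] [ 0.656 -0.018  0.07 ]
side axis 0.82 [351. 217. 107.  90.] [0.568 0.025 0.   ]
side arm 0.96 [352. 206.  61.  69.] [0.558 0.035 0.046]
side arm 0.41 [353. 218. 109.  87.] [0.525 0.079 0.046]
side base 0.84 [360. 218.  97.  89.] [0.536 0.029 0.012]
side spray 0.57 [298. 244.  26.  62.] [ 0.61   0.204 -0.   ]
side driver 0.61 [369. 178.  60.   9.] [ 0.638 -0.18   0.   ]
side driver 0.41 [298. 246.  23.  62.] [0.606 0.21  0.   ]
side offcut 0.65 [253. 226.  38.  30.] [0.758 0.216 0.   ]
```

Run:
```python
import cv2,numpy as np
a=cv2.imread('pics/top0.png')[150:300,200:430]; b=cv2.imread('pics/side0.png')[130:290,240:440]
a=cv2.resize(a,None,fx=3.4,fy=3.4,interpolation=3)
cv2.imwrite('pics/a.png',a)
```

```text
(no output)
```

View pics/a.png

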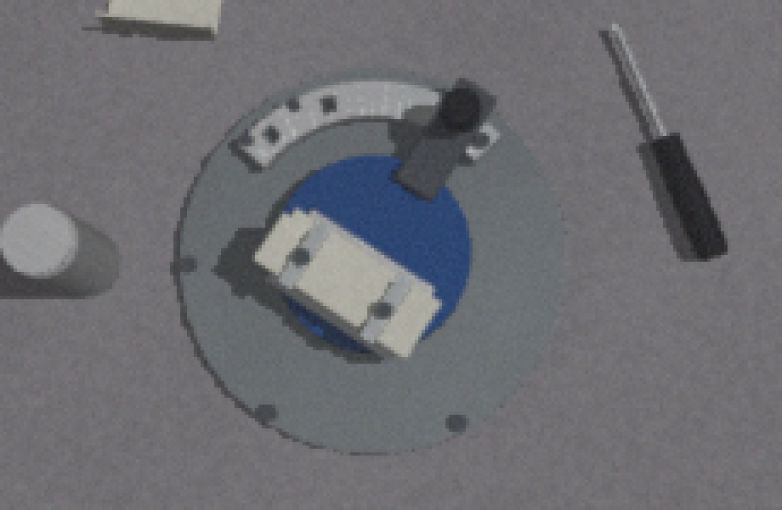

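Run:
```python
from h import *
c=at_z("top",311,226,.012); k=at_z("top",335.6,181.8,.084); h=at_z("top",200+329/3.4,150+103/3.4,.03)
for p in(k,h): d=p-c; print(p,np.hypot(*d[:2]),np.degrees(np.arctan2(d[1],d[0])))
print(np.array(vision.calibration("wrist")["T_tool_cam"]).round(3),vision.calibration("wrist")["mtx"])
phi=np.degrees(np.arctan2(*(k-c)[1::-1])); print(c)
for q in ([*k[:2],.25],[*k[:2],.07],[*h[:2],.085]): print(np.round(robot.inverse_kinematics(q,[180,0,phi]),1))
robot.move_to([k[0]-.03,k[1]+.02,.24],[180,0,phi])
fingers.gripper_to(.65,30)
T=tool(); im=vision.grab_frame("wrist"); save(im,"w1.png")
for l in("knob","arm","base"):
    for r in recognise(l,"wrist")[:2]: print(l,round(r["p"],2),np.round(r["rect"],1),at_z("wrist",*r["rect"][:2],{"knob":.07,"arm":.046,"base":.012}[l],T).round(4))
np.save("T1.npy",T);print(robot.current_time_s(),T[:3,3])
```

```text
[ 0.64806529 -0.01179864  0.084     ] 0.11905885191474794 -32.048484687676584
[0.66609538 0.08759113 0.03      ] 0.12433467638737945 16.93294928426232
[[ 0.     0.957  0.289  0.074]
 [ 1.    -0.    -0.001 -0.001]
 [-0.001  0.289 -0.957 -0.126]
 [ 0.     0.     0.     1.   ]] [[331.85028404   0.         316.15515864]
 [  0.         331.85028404 203.48522671]
 [  0.           0.           1.        ]]
[0.54715108 0.05137836 0.012     ]
[  12.3   31.4  -21.7   68.2   11.2   82.4 -130. ]
[  10.    38.3  -16.5   82.3   11.6   61.  -130.8]
[   3.5   40.6  -20.9   76.8   14.8   65.2 -141. ]
knob 0.67 [313.4 147.   32.6  35.6] [ 0.6509 -0.0083  0.07  ]
arm 0.91 [311.1 218.7 139.3 219.3] [0.588  0.0342 0.046 ]
base 0.88 [309.9 231.5 255.7 246.8] [0.5658 0.0504 0.012 ]
3.7917 [0.61807462 0.00801759 0.24001935]
```

View pics/w1.png

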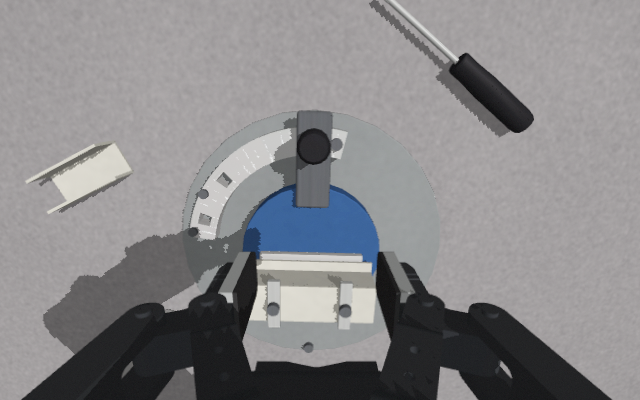

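Run:
```python
from h import *
from scipy.optimize import least_squares as LS
T=np.load("T1.npy")
k=at_z("wrist",314,147,.082,T)[:2];k2=at_z("wrist",313.4,147,.07,T)[:2]
h=at_z("wrist",224,180,.03,T)[:2];g=at_z("wrist",205,219,.03,T)[:2]
e=[at_z("wrist",u,v,.012,T)[:2] for u,v in((183,222),(441,228),(312,110))]
end=at_z("wrist",314.5,111,.046,T)[:2]; inn=at_z("wrist",314.5,207,.046,T)[:2]
f=lambda c:[np.hypot(*(p-c))-r for p,r in((k,.12),(h,.12),(g,.12),(e[0],.15),(e[1],.15),(e[2],.15),(end,.15))]
s=LS(f,[.547,.051]);c=s.x
an=lambda p:np.degrees(np.arctan2(*(p-c)[::-1]))
print(c,s.fun.round(4));print("knob",k,k2,an(k),"end",an(end),np.degrees(np.arctan2(*(end-inn)[::-1])))
print("holes",np.radians(an(h)-an(k)),np.radians(an(g)-an(h)))
```

```text
[0.55155191 0.05726979] [ 0.0005  0.0007  0.0002 -0.0011 -0.0003 -0.0003 -0.0006]
knob [ 0.65179026 -0.00964371] [ 0.6508524  -0.00833397] -33.724855140383674 end -33.507438132843 -32.118757848071446
holes 0.8750503982159261 0.4111296787704904
```

Run:
```python
from h import *
phi=-33.5; a=np.radians(phi); t=np.array([-np.sin(a),np.cos(a)]); r=np.array([np.cos(a),np.sin(a)])
k=np.array([.6516,-.0094])
robot.move_to([*k,.13],[180,0,phi])
f0=np.array(robot.current_contact_force())
print("stop",robot.line_to([*k,.073],velocity=.06,f_stop=8))
def rep(n):
    f=np.array(robot.current_contact_force())-f0; print(n,"r,t,z",(f[:2]@r).round(2),(f[:2]@t).round(2),f[2].round(2),"gap",round(robot.current_finger_gap(),4),"grip",np.round(robot.current_gripper_force(),1),robot.current_time_s()); return f[:2]@t
rep(0); n=np.zeros(2)
for o in(.5,.45,.42,.40,.385,.37):
    fingers.gripper_to(o,20); ft=rep(o)
    if abs(ft)>2.5: print("contact");break
print(robot.current_tool_pos())
np.save("f0.npy",f0)
```

```text
stop False
0 r,t,z 1.05 -0.12 -1.7 gap 0.6521 grip 0.0 5.4333
0.5 r,t,z 0.36 -0.48 -0.94 gap 0.5029 grip 0.0 5.7167
0.45 r,t,z 0.07 -0.47 -0.54 gap 0.4491 grip 0.0 5.9417
0.42 r,t,z 0.07 -0.07 -1.24 gap 0.421 grip 0.0 6.1583
0.4 r,t,z -0.73 0.05 -0.53 gap 0.3993 grip 0.0 6.375
0.385 r,t,z -0.08 -0.59 -1.46 gap 0.3868 grip 0.0 6.5917
0.37 r,t,z 0.69 -0.28 -0.82 gap 0.3664 grip 0.0 6.8083
[ 0.65158581 -0.00938845  0.07300818]
```

```bash
cat >> h.py <<'E'
f0=np.array([0,0,-1.]); C=np.array([.5516,.0573])
def rep(n):
    f=np.array(robot.current_contact_force())-f0; p=np.array(robot.current_tool_pos()); d=p[:2]-C; d0=d/np.hypot(*d); t=np.array([-d0[1],d0[0]])
    print(n,"r,t,z",(f[:2]@d0).round(2),(f[:2]@t).round(2),f[2].round(2),"gap",round(robot.current_finger_gap(),4),"grip",np.round(robot.current_gripper_force(),1),"ang",np.degrees(np.arctan2(d[1],d[0])).round(2),"p",p.round(4),round(robot.current_time_s(),2)); return f[:2]@t
E
python3 - <<'E'
from h import *
fingers.gripper_to(.3,20); ft=rep("grip20")
if abs(ft)<6:
    fingers.gripper_to(.25,50); ft=rep("grip50")
    p=robot.current_tool_pos()
    if abs(ft)<6:
        for dz in(.005,.010,.0155):
            s=robot.line_to([p[0],p[1],.073+dz],velocity=.03,f_stop=25); rep((dz,s))
save(vision.grab_frame("side")[130:290,240:440],"s2.png")
E
```

```text
grip20 r,t,z -1.67 -0.02 2.56 gap 0.3397 grip 20.1 ang -33.75 p [ 0.6516 -0.0095  0.0731] 7.03
grip50 r,t,z -0.96 -1.28 3.76 gap 0.3286 grip 49.2 ang -33.74 p [ 0.6516 -0.0095  0.0733] 7.24
(0.005, False) r,t,z 1.69 0.86 -5.42 gap 0.3315 grip 49.7 ang -33.87 p [ 0.6514 -0.0097  0.0768] 7.56
(0.01, False) r,t,z 2.58 0.74 -6.85 gap 0.3319 grip 49.8 ang -33.95 p [ 0.6513 -0.0098  0.0825] 7.88
(0.0155, False) r,t,z 2.22 1.17 -9.64 gap 0.3311 grip 50.0 ang -33.94 p [ 0.6512 -0.0097  0.0882] 8.21
```

Run:
```python
from h import *
p=np.array(robot.current_tool_pos()); d=p[:2]-C; rad=np.hypot(*d); a0=np.degrees(np.arctan2(d[1],d[0])); z=p[2]
print(rad,a0)
for i in range(1,10):
    th=5.0*i; a=np.radians(a0+th)
    s=robot.line_to([*(C+rad*np.array([np.cos(a),np.sin(a)])),.0885],[180,0,-33.5+th],velocity=.05,f_stop=15)
    rep((th,s))
    if s: break
```

```text
0.12011065330505306 -33.93820675580664
(5.0, False) r,t,z 3.29 0.9 -9.47 gap 0.334 grip 50.1 ang -28.83 p [ 6.568e-01 -6.000e-04  8.830e-02] 8.61
(10.0, False) r,t,z 3.12 0.32 -9.51 gap 0.329 grip 50.2 ang -23.87 p [0.6614 0.0087 0.0885] 8.97
(15.0, False) r,t,z 3.14 0.11 -10.82 gap 0.3324 grip 50.2 ang -18.89 p [0.6651 0.0184 0.0885] 9.32
(20.0, False) r,t,z 2.45 0.72 -9.93 gap 0.3338 grip 50.3 ang -13.9 p [0.6681 0.0285 0.0885] 9.68
(25.0, False) r,t,z 3.46 1.13 -10.1 gap 0.3323 grip 50.3 ang -8.91 p [0.6701 0.0387 0.0885] 10.04
(30.0, False) r,t,z 2.02 0.66 -9.41 gap 0.3313 grip 50.3 ang -3.9 p [0.6712 0.0491 0.0885] 10.4
(35.0, False) r,t,z 0.97 0.8 -9.98 gap 0.3294 grip 50.4 ang 1.09 p [0.6715 0.0596 0.0884] 10.76
(40.0, False) r,t,z 0.33 1.44 -10.1 gap 0.3286 grip 50.4 ang 6.08 p [0.6708 0.07   0.0884] 11.12
(45.0, False) r,t,z 0.68 0.72 -9.09 gap 0.3305 grip 50.4 ang 11.07 p [0.6692 0.0803 0.0884] 11.47
```

Run:
```python
from h import *
p=np.array(robot.current_tool_pos())
for z in (.0870,.0862,.0856,.0850,.0844,.0838):
    robot.line_to([p[0],p[1],z],velocity=.01); rep(z)
    if np.array(robot.current_contact_force())[2]-f0[2]>-4: break
fingers.gripper_to(.41,20); rep("open")
q=np.array([p[0],p[1],robot.current_tool_pos()[2]]); d=q[:2]-C; rad=np.hypot(*d); a0=np.degrees(np.arctan2(d[1],d[0]))
th=0
while th<10.5:
    th+=.4; a=np.radians(a0+th)
    robot.line_to([*(C+rad*np.array([np.cos(a),np.sin(a)])),q[2]],[180,0,11.5+th],velocity=.01,f_stop=9)
    ft=rep(round(th,1))
    if ft<-7.5: print("STOP"); break
    if robot.current_time_s()>40: break
im=vision.grab_frame("side")[130:290,260:420]; save(cv2.resize(im,None,fx=4,fy=3.7,interpolation=3),"s3.png")
```

```text
0.087 r,t,z 1.09 1.12 -9.35 gap 0.3322 grip 50.4 ang 11.04 p [0.6692 0.0802 0.087 ] 11.78
0.0862 r,t,z 0.86 0.81 -8.32 gap 0.331 grip 50.5 ang 11.04 p [0.6692 0.0802 0.0862] 12.03
0.0856 r,t,z 0.99 0.75 -8.14 gap 0.3282 grip 50.5 ang 11.05 p [0.6692 0.0803 0.0856] 12.28
0.085 r,t,z -0.06 0.51 -7.46 gap 0.3273 grip 50.7 ang 11.07 p [0.6692 0.0803 0.0852] 12.53
0.0844 r,t,z -0.43 1.3 -4.5 gap 0.3356 grip 51.0 ang 11.07 p [0.6692 0.0803 0.0851] 12.78
0.0838 r,t,z -3.54 0.86 1.8 gap 0.3288 grip 51.4 ang 11.05 p [0.6693 0.0803 0.0849] 13.03
open r,t,z -0.03 0.2 1.05 gap 0.4119 grip 0.0 ang 10.88 p [0.6706 0.0802 0.085 ] 13.27
0.4 r,t,z -0.65 0.75 0.88 gap 0.409 grip 0.0 ang 11.52 p [0.6693 0.0813 0.0853] 13.56
0.8 r,t,z -0.25 -0.57 0.88 gap 0.4096 grip 0.0 ang 11.94 p [0.6688 0.0821 0.0849] 13.81
1.2 r,t,z 0.63 0.23 1.87 gap 0.4101 grip 0.1 ang 12.23 p [0.6686 0.0827 0.0849] 14.06
1.6 r,t,z 0.02 -1.57 1.59 gap 0.4127 grip 0.7 ang 12.31 p [0.6685 0.0828 0.0849] 14.31
2.0 r,t,z -0.8 -3.71 0.51 gap 0.4091 grip 1.3 ang 12.58 p [0.6684 0.0834 0.0849] 14.56
2.4 r,t,z -0.46 -1.83 1.64 gap 0.4077
[... 836 characters left out ...]
r,t,z -0.28 -1.36 0.37 gap 0.4089 grip 0.8 ang 17.5 p [0.6658 0.0933 0.085 ] 17.31
6.8 r,t,z -0.04 -2.52 0.12 gap 0.412 grip 1.0 ang 17.8 p [0.6656 0.0939 0.085 ] 17.56
7.2 r,t,z -0.65 -3.4 1.58 gap 0.4103 grip 1.6 ang 17.88 p [0.6655 0.094  0.0849] 17.81
7.6 r,t,z -1.84 -5.46 1.76 gap 0.4083 grip 2.6 ang 17.97 p [0.6654 0.0942 0.0849] 18.06
8.0 r,t,z -1.55 -5.38 2.11 gap 0.4117 grip 2.9 ang 18.01 p [0.6653 0.0943 0.0849] 18.31
8.4 r,t,z -0.75 -7.18 2.31 gap 0.4159 grip 3.3 ang 18.03 p [0.6651 0.0943 0.0849] 18.56
8.8 r,t,z -0.94 -7.23 2.56 gap 0.4096 grip 3.7 ang 18.08 p [0.665  0.0943 0.0849] 18.81
9.2 r,t,z -0.94 -8.56 3.05 gap 0.4143 grip 4.0 ang 18.11 p [0.6649 0.0944 0.0849] 19.06
STOP
```

View pics/s3.png

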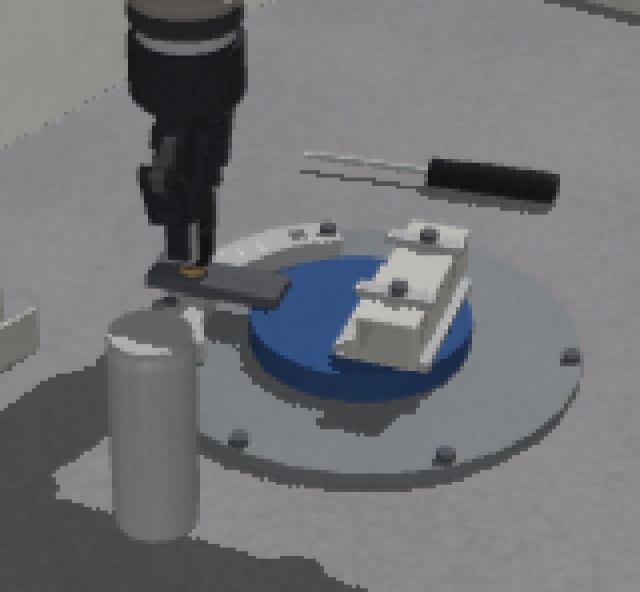

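The side picture shows the arm over the next hole, with the fingers around the knob at about (190,240). The knob stopped at about 17°, which matches the measured hole, so the pin appears to have dropped. I'll back off, raise and check.

Run:
```python
from h import *
a=np.radians(16.6); q=C+.1201*np.array([np.cos(a),np.sin(a)])
robot.line_to([*q,.085],velocity=.02); rep("back")
fingers.gripper_to(.65,20)
robot.line_to([*q,.16],velocity=.08,f_stop=10); rep("up")
r=np.array([np.cos(a),np.sin(a)])
robot.line_to([*(q-.03*r),.24],velocity=.15)
T=tool(); im=vision.grab_frame("wrist"); save(im,"w4.png")
for x in recognise("knob","wrist")[:2]: print(x,[ (lambda d:(np.hypot(*d),np.degrees(np.arctan2(d[1],d[0]))))(at_z("wrist",*x["rect"][:2],z,T)[:2]-C) for z in(.072,.083)])
im=vision.grab_frame("side")
print(recognise("knob","side")[:2])
save(np.hstack([cv2.resize(im[150:270,270:400],(400,370),interpolation=cv2.INTER_CUBIC),cv2.resize(vision.grab_frame("wrist")[60:260,200:400],(370,370))]),"s4.png")
print(robot.current_time_s())
```

```text
back r,t,z -0.43 -0.83 1.09 gap 0.4106 grip 0.0 ang 17.64 p [0.6664 0.0938 0.0851] 19.64
up r,t,z 0.38 0.07 0.63 gap 0.6469 grip 0.0 ang 16.58 p [0.6662 0.0914 0.1592] 21.07
{'rect': [318.5, 154.8, 33.7, 34.1], 'p': 0.9} [(np.float64(0.1204492333651814), np.float64(16.931101694783184)), (np.float64(0.12208211690109406), np.float64(17.024984341840412))]
[{'rect': [309.4, 196.1, 15.1, 18.1], 'p': 0.58}, {'rect': [336.4, 213.6, 80.0, 51.1], 'p': 0.31}]
22.0333
```

View pics/s4.png

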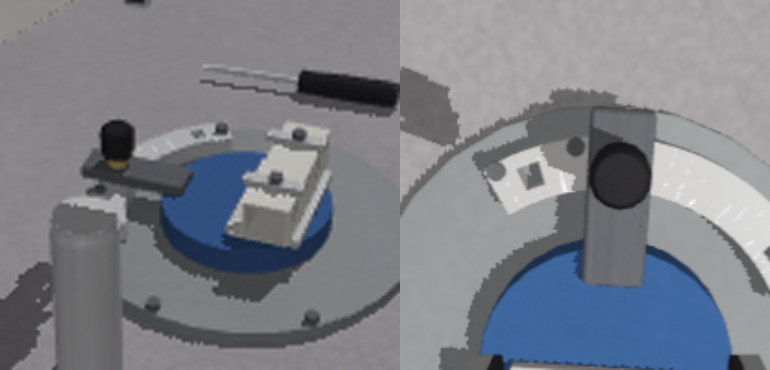

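Run:
```python
from h import *
c=vision.calibration("side");K=np.array(c["mtx"]);E=np.array(c["extrinsics"])
def pr(p):
    q=E@[*p,1]; s=np.array([q[0],-q[1]])/-q[2]; s=s*(1+c["k1"]*(s@s)); return (K[:2,:2]@s+K[:2,2]).round(1)
for a0 in(-33.7,16.9):
    a=np.radians(a0);q=C+.12*np.array([np.cos(a),np.sin(a)]); e=C+.15*np.array([np.cos(a),np.sin(a)])
    print(a0,"lift0",pr([*q,.07]),"lift12",pr([*q,.082]),"armend",pr([*e,.046]))
def ext(im,box):
    x0,x1,y0,y1=box; m=cv2.cvtColor(im,cv2.COLOR_BGR2GRAY)[y0:y1,x0:x1]<45
    n,l,s,ce=cv2.connectedComponentsWithStats(m.astype(np.uint8)); i=1+np.argmax(s[1:,4]); return s[i]+[x0,y0,0,0,0],ce[i]+[x0,y0]
im=vision.grab_frame("side");b=cv2.cvtColor(im,cv2.COLOR_RGB2BGR)
print(ext(cv2.imread('pics/side0.png'),(318,350,160,205)),ext(b,(296,325,178,215)))
A=cv2.resize(cv2.imread('pics/side0.png')[165:205,310:360],(400,320),interpolation=0);B=cv2.resize(b[180:220,285:335],(400,320),interpolation=0)
cv2.imwrite('pics/cmp.png',np.hstack([A,B]))
```

```text
-33.7 lift0 [334. 181.] lift12 [334.1 177.3] armend [330.3 182.9]
16.9 lift0 [307.6 195.1] lift12 [307.5 191.3] armend [297.5 200.3]
(array([329, 175,  11,  13, 106]), array([334.04716981, 181.31132075])) (array([302, 189,  11,  14, 120]), array([307.41666667, 195.325     ]))
```

View pics/cmp.png

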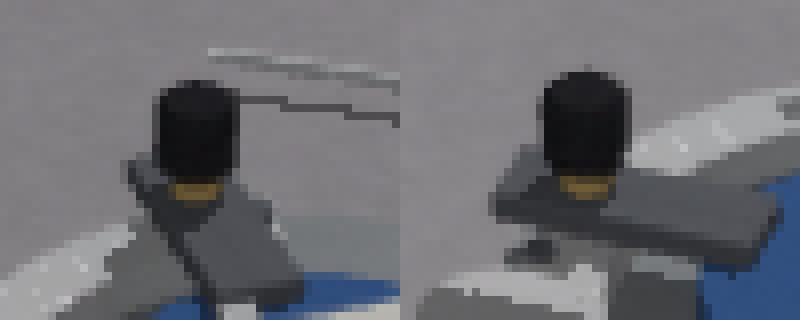

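Before and after, the knob shows the same bush gap above the arm. Its centre is at row 195.3, against 195.1 predicted for pin home and 191.3 for pin on the strip. The pin is home.

```bash
python3 -c "
from h import *
print(workorder.close_job())"
```

```text
the job is handed in; nothing more can be done
None
```

The fixture is turned about 0.88 rad anticlockwise and the pin appears fully home in the next hole. The robot is clear, the job is handed in, and no pass/fail result came back.

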